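Shut the draught cover and tare the bench balance

ROBOT

A 6-joint arm with a two-finger parallel gripper is mounted at the origin on the work surface. World frame = base frame: x ahead of the robot, y to its left, z up, the work surface at z = 0. Lengths are in mm, angles in rad, forces in N, time in s.
With the tool pointing down it reaches from about 325 to 900 mm from the base axis. Payload 6.1 kg.
Tool frame: the origin (TCP) lies between the finger pads; the fingertips stand 19 mm ahead of it and the grasp point (between the pads) is the TCP; z points along the fingers, y is the line along which they close (so a half turn about z gives the same grasp; the last joint's range is limited). The gripper opens to 87 mm and grips with 3 to 60 N. Pads are 19 mm wide; open, the fingers measure 117 mm over their backs; the gripper's body (75 mm by 190 mm) begins 51 mm behind the grasp point.
Start: joints at [-1.407, 0.22, 1.526, -0, 1.395, -0.126], TCP at [178.593, -598.933, 241.538] pointing down, gripper open.
Joint ranges: [-2.98, 2.98], [-0.91, 2.08], [0.09, 2.57], [-1.24, 4.39], [0.2, 2.65], [-2.68, 2.68]. Speed limits (rad/s): [2.57, 2.57, 3.01, 3.14, 3.14, 3.14].

INTERFACE

Orientations are given as a unit quaternion [x, y, z, w].
In Python, from workcell import sense, grab_frame, camera_info, close_job gives the robot as it stands.
- The arm moves only by the shell command python3 -m creep 'ROWS'. ROWS is JSON, a list of rows, each an object of numbers: "wx", "wy", "wz": the turn, a rotation vector about the tool's x, y, z in rad; "dx", "dy", "dz": the shift along the tool's x, y, z in mm; "fingers": the closure, from -1 (fully open) to 1 (shut), so that 0 is half open. A call has 1 to 20 rows; each row is the pose to reach, as a shift and turn from the pose commanded when the call began, along the tool's axes at that moment; what a row does not reach only later rows make up. A row lasts 1/10 s, in which the tool goes at most 50 mm and 8.59 degrees, less where a joint would pass 70% of its speed; a pose out of reach is approached as far as the arm can. A call with a gripper value outside its range is refused whole. The fingers move at their own pace and stop on an object; the grip force is fixed at half the most. Time passes only in rows, so rows that repeat a pose let the fingers close. It gives the time, the measured TCP pose, the force, the opening and the grip force at its end, in the units of the state.
- sense(): the state, without advancing time (a new reading comes with each control period).
- grab_frame(name): name is "side" or "top" or "wrist"; returns (picture, depth): 400x640x3 uint8, red, green, blue; 400x640 float32, mm along the optical axis (not along the pixel's ray), 0 where there is no reading.
- camera_info(name): a dict with "mtx" (3x3 intrinsics, pixels), "xyz" and "attitude" of the camera in the world. Camera axes: x right, y down, z forward; pixel columns grow to the right and rows downward; lengths in mm; the calibration is good to about 2 mm. A picture is of the moment at which its call begins: read the wrist's pose just before it. camera_info takes no time and is no camera call; for the wrist camera it gives the pose at the moment of the call.
- close_job(): hands the job in; it is judged then, once.
The state is a dict: "t": time; "joint_pos": joint angles; "qvel": joint speeds; "tau": joint torques, N m; "ee_pos": TCP position; "eef_rot": TCP orientation; "wrist_force": force on the tool from outside, world axes, zero at the start; "moment": the same for the moment, N m; "gripper_width": finger opening in mm; "grip_force": force on a finger pad.
Only numpy, scipy, OpenCV 4.12 (cv2) and the standard library are available. Lean on these libraries where they do the work, as an engineer would, in place of code of your own. Each camera call takes 0.05 s, during which the arm holds its last target. There are 200 camera calls.

TASK

The empty steel dish is already on the balance's pan. With a fingertip push the sliding draught cover fully shut, and only then reach down into the round well on the console, press the sunken tare key all the way down and let it come back up. Leave the key in the square well alone, pick nothing up, and do not disturb the dish or the other things on the bench.

Things in the scene. Friction and masses are not known exactly. Their poses are not given: they have to be found in the camera images.
- balance: White laboratory balance fixed to the bench, 240 (x) x 190 (y) mm, turned by up to 20 degrees. Origin: centre of its underside; x points from the console (x -120 to -20 mm, nearest the robot) to the draught chamber (x -20 to 120 mm, 60 mm high), y to its left, z up. The console's top is 70 mm high and holds two key modules side by side, at y +46 and -46 mm; which is on which side varies.
- roof (a point): Centre of the fixed flat white roof over the chamber's left half (140 x 95 mm, balance's y 0 to 95 mm), on its top face, 60 mm above the bench. The cover slides over it. The chamber's right half (y below 0) is open on top; the steel pan with the dish is inside, pan top 30 mm above the bench. Axes as the balance's.
- cover (a joint): Opening of the sliding cover, m: 0 = fully shut over the chamber's open half, growing as it slides along the balance's +y over the roof; stop at 0.085. Starts between 0.05 and 0.085. It slides with about 1.5 N of friction plus light damping (8 N per m/s), stays where it is left; firm end stop at 0.
- cover_edge (a point): Middle of the upper edge of the cover's left (+y) side face; push that face towards the balance's -y to shut it. Moves with the cover; axes as the balance's. The cover is a grey frame with a clear window, 140 (x) x 94 (y) x 24 mm; its upright sides reach from 61 to 85 mm above the bench (this point: 85). When shut, this face stands at the balance's y = -1 mm.
- tare_module: White key module 84 (x) x 88 (y) x 40 mm with the ROUND well, 44 mm across and 30 mm deep, in the middle of its top; origin at the centre of its underside, 30 mm above the bench (the rim is 40 mm above the origin); axes as the balance's.
- tare_key (a joint): Travel of the round tare key, m: 0 = up, 0.005 = fully down. Springs back by itself. It starts to move at about 1.5 N and is fully down at about 5 N.
- tare_key_top (a point): Centre of the top of the tare key: a flat grey disc 32 mm across at the bottom of the round well, its top 20 mm below the rim (50 mm above the bench); moves with the key, pressed straight down.
- power_module: White key module of the same size with the SQUARE well, 44 x 44 mm and 30 mm deep; origin at the centre of its underside, 30 mm above the bench.
- power_key (a joint): Travel of the square power key, m: 0 = up, 0.005 = fully down. To be left alone.
- power_key_top (a point): Centre of the top of the power key: a flat grey square of 31 mm at the bottom of the square well, 20 mm below the rim.
- dish: Loose steel weighing dish, 58 mm across, 20 mm high, on the pan in the open half of the chamber (its rim stays below the chamber's top); origin at the centre of its underside, z up
- jar_a: Loose clear sample jar, 52 mm across, 70 mm high, to the left of the balance; origin at the centre of its underside, z up
- jar_b: Loose amber sample jar, 44 mm across, 60 mm high, to the right of the balance; origin at the centre of its underside, z up
- cup: Loose white plastic cup, 60 mm across, 55 mm high, to the right of the balance; origin at the centre of its underside, z up
- weight: Loose steel calibration weight with a knob, 32 mm across, 46 mm high, to the left of the balance; origin at the centre of its underside, z up
- spatula: Loose spatula 170 mm long lying behind the balance; origin at its middle on the underside
There are look-alikes about, which are no part of the job. There is more than one size of the spatula; the job needs the largest.

How it is judged:
By the outcome, as a careful person would: the job done as asked, in the order asked, and still so for the second after the job is handed in, with the robot touching nothing.
It also fails if it takes over 40 s, if anything falls off the work surface, if the arm or the gripper's body presses on something with over 40 N, if the wrist force passes 120 N, or if a joint passes its speed limit or range.

## Working session

There is one attempt and no reset: what is moved stays moved. The work goes in short steps, Python scripts to look and compute and a shell command to move; the robot and the scene stay as the last step left them, time stands still between calls to the robot, and variables do not carry over. Pictures are saved under pics/ and viewed, at most 10 in all, crops included, and the job is handed in when it is done.

```bash
mkdir -p pics
python3 - <<'E'
from workcell import *
import cv2,numpy as np
for n in("top","side"):
    p,d=grab_frame(n); np.savez("pics/"+n,p=p,d=d); cv2.imwrite(f"pics/{n}0.png",p[...,::-1])
    c=camera_info(n); print(n,c)
s=sense();print(s["t"],s["ee_pos"],s["eef_rot"],s["wrist_force"],s["gripper_width"])
E
```

```text
top {'mtx': array([[422.76249755,   0.        , 321.66276205],
       [  0.        , 422.76249755, 194.22478887],
       [  0.        ,   0.        ,   1.        ]]), 'xyz': array([386.52984867,  47.70962251, 888.06129656]), 'attitude': array([-0.66959   ,  0.7338187 , -0.08549389,  0.07648621])}
side {'mtx': array([[419.12648267,   0.        , 316.91967207],
       [  0.        , 419.12648267, 198.26661556],
       [  0.        ,   0.        ,   1.        ]]), 'xyz': array([547.78959084, 688.11928421, 547.30350093]), 'attitude': array([-0.01527726,  0.8912059 , -0.45333898, -0.00155624])}
0.1 [ 178.51273993 -598.41496922  240.5398787 ] [ 9.89516551e-01  1.44416814e-01 -2.94336586e-05 -8.81740010e-04] [-0.60797249  0.39774013  0.60385063] 86.91436223640423
```

View pics/top0.png

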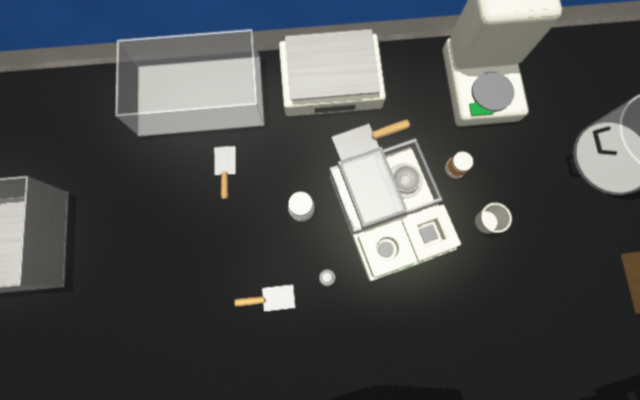

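View pics/side0.png

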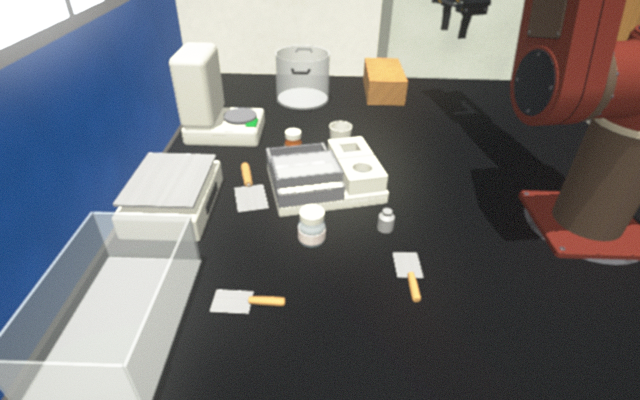

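The top view shows the balance around (395,210) px. The round well is on its left at (386,248) and the square well at (430,232). The cover is mid-open, with a clear jar at (300,207) and the weight at (327,277). I'll enlarge this area to measure it.

```bash
cat > h.py <<'E'
import numpy as np
from workcell import *
from scipy.spatial.transform import Rotation as R
def ray(c,uv,z):
    d=R.from_quat(c["attitude"]).apply(np.linalg.inv(c["mtx"])@[uv[0],uv[1],1]); return c["xyz"]+d*(z-c["xyz"][2])/d[2]
def proj(c,P):
    q=c["mtx"]@R.from_quat(c["attitude"]).inv().apply(np.array(P)-c["xyz"]); return q[:2]/q[2]
def cloud(c,d):
    v,u=np.mgrid[:400,:640]; q=np.stack([u,v,np.ones_like(u)],-1)@np.linalg.inv(c["mtx"]).T*d[...,None]
    return R.from_quat(c["attitude"]).apply(q.reshape(-1,3)).reshape(400,640,3)+c["xyz"]
E
python3 - <<'E'
from h import *
import cv2
f=np.load("pics/top.npz");p,d=f["p"],f["d"];c=camera_info("top");W=cloud(c,d)
cv2.imwrite("pics/crop.png",cv2.resize(p[115:290,280:510],None,fx=3.4,fy=3.4,interpolation=cv2.INTER_CUBIC)[...,::-1])
roi=np.zeros((400,640),bool);roi[200:285,340:470]=1
m=(roi&(abs(W[...,2]-70)<5)).astype(np.uint8)
m=cv2.morphologyEx(m,cv2.MORPH_OPEN,np.ones((3,3)))
cs,_=cv2.findContours(m,cv2.RETR_EXTERNAL,cv2.CHAIN_APPROX_NONE);k=max(cs,key=cv2.contourArea)[:,0]
P=np.array([ray(c,x,70)[:2] for x in k],np.float32);print(m.sum(),cv2.minAreaRect(P))
for uv in((386,248),(430,232)):print(ray(c,uv,50),W[uv[1],uv[0]])
for uv in((300,207),(327,277),(370,190),(357,145)):print(uv,W[uv[1],uv[0]])
E
```

```text
2993 ((459.7310485839844, -87.44920349121094), (83.8042221069336, 88.4908676147461), 14.560467720031738)
[461.33574875 -88.83430597  50.        ] [461.49299572 -89.12133037  48.23833954]
[ 484.91734468 -180.31002119   50.        ] [ 484.86601557 -180.19106253   50.43721958]
(300, 207) [554.80006658  73.23253602  71.69144339]
(327, 277) [416.09691328  32.60801749  45.61903383]
(370, 190) [574.37858984 -66.83648441  80.71998829]
(357, 145) [696.32936593 -61.10200855   4.39876533]
```

View pics/crop.png

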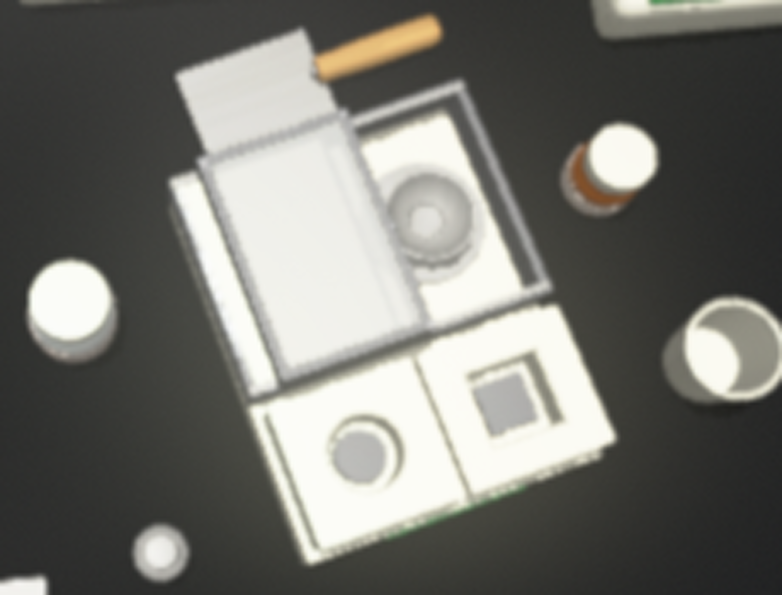

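The crop confirms the layout. The cover's left upper edge runs from about (203,160) to (280,385) in crop pixels, with a strip of bare roof beside it. The dish is in the open half. Yaw is about 14.5°, from both the keys and the module outline.

```bash
cat >> h.py <<'E'
Y=np.radians(14.5);BX=np.array([np.cos(Y),np.sin(Y),0]);BY=np.array([-np.sin(Y),np.cos(Y),0])
def delta(target,z):
    s=sense();return R.from_quat(s["eef_rot"]).inv().apply(np.array([target[0],target[1],z])-s["ee_pos"]).round(1)
E
python3 - <<'E'
from h import *
c=camera_info("top");K=np.array([460.5,-88,0]);O=K+70*BX-46*BY
for z,n in((85,"cover"),):
  for uv in((203,160),(280,385),(241,272),(345,110),(425,325)):
    q=ray(c,(uv[0]/3.4+280,uv[1]/3.4+115),z)-O;print(uv,q@BX,q@BY)
for uv in((170,183),(248,395)):
    q=ray(c,(uv[0]/3.4+280,uv[1]/3.4+115),60)-O;print("roof",q@BX,q@BY)
print("O",O)
T=O+50*BX+45*BY;print(T,delta(T,300)); s=sense();M=R.from_quat(s["eef_rot"]).as_matrix();print(np.degrees(np.arctan2(M[1,0],M[0,0])))
print(delta(K,220))
w=camera_info("wrist");print(w["xyz"]-s["ee_pos"],R.from_quat(w["attitude"]).as_matrix().round(2))
E
```

```text
(203, 160) 118.32592404911595 74.76139187511336
(280, 385) -20.603618362262804 79.93496621298051
(241, 272) 47.965666780032116 77.5615189605623
(345, 110) 118.98949601022656 -14.714996927513129
(425, 325) -16.337493954559548 -10.067593382481416
roof 118.50564038479789 94.64576618448334
roof -17.084721644879927 95.89153773351887
O [ 539.78781501 -115.00819117    0.        ]
[576.92809685 -58.92254715   0.        ] [ 536.  -403.2  -58.6]
16.607015942934677
[ 416.1 -408.5   21.3]
[ 70.18904779  22.99710896 144.14080331] [[ 0.29 -0.92 -0.25]
 [-0.96 -0.28 -0.07]
 [-0.    0.26 -0.96]]
```

```bash
python3 -m creep '[{"dz":-40,"fingers":1},{"dx":476,"dy":-367,"dz":-80,"wz":0.037,"fingers":1},{"dx":476,"dy":-367,"dz":-80,"wz":0.037,"fingers":1},{"dx":476,"dy":-367,"dz":-80,"wz":0.037,"fingers":1},{"dx":476,"dy":-367,"dz":-80,"wz":0.037,"fingers":1},{"dx":476,"dy":-367,"dz":-80,"wz":0.037,"fingers":1},{"dx":476,"dy":-367,"dz":-80,"wz":0.037,"fingers":1},{"dx":476,"dy":-367,"dz":-80,"wz":0.037,"fingers":1},{"dx":476,"dy":-367,"dz":-80,"wz":0.037,"fingers":1},{"dx":476,"dy":-367,"dz":-80,"wz":0.037,"fingers":1},{"dx":476,"dy":-367,"dz":-80,"wz":0.037,"fingers":1},{"dx":476,"dy":-367,"dz":-80,"wz":0.037,"fingers":1},{"dx":476,"dy":-367,"dz":-80,"wz":0.037,"fingers":1},{"dx":476,"dy":-367,"dz":-80,"wz":0.037,"fingers":1},{"dx":476,"dy":-367,"dz":-80,"wz":0.037,"fingers":1},{"dx":476,"dy":-367,"dz":-80,"wz":0.037,"fingers":1},{"dx":476,"dy":-367,"dz":-80,"wz":0.037,"fingers":1}]'
python3 - <<'E'
from h import *
import cv2
c=camera_info("wrist");p,d=grab_frame("wrist");np.savez("pics/w1",p=p,d=d,**c)
cv2.imwrite("pics/w1.png",p[...,::-1]);s=sense();print(s["ee_pos"],s["gripper_width"],s["t"])
E
```

```text
[ 178.52834432 -598.48369061  240.68793553] 86.86912211982455 0.15schema error: expected keys wx, wy, wz, dx, dy, dz, fingers
```

View pics/w1.png

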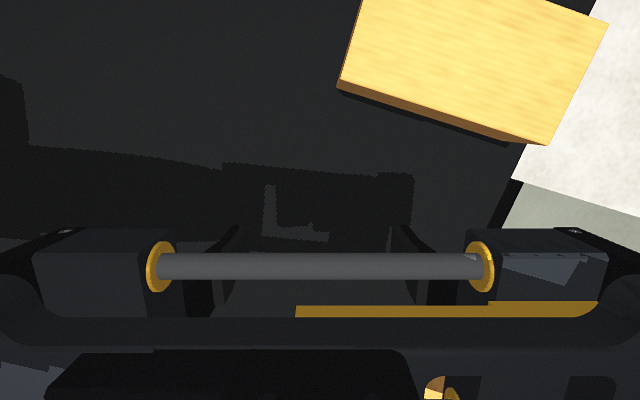

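The call was refused because every row needs all the keys, so the arm hasn't moved. The wrist view shows the open fingers around row 250 and the wooden box top right. I'll resend it with full rows.

```bash
python3 -m creep '[{"wx":0,"wy":0,"wz":0,"dx":0,"dy":0,"dz":-40,"fingers":1},{"wx":0,"wy":0,"wz":0.037,"dx":476,"dy":-367,"dz":-80,"fingers":1},{"wx":0,"wy":0,"wz":0.037,"dx":476,"dy":-367,"dz":-80,"fingers":1},{"wx":0,"wy":0,"wz":0.037,"dx":476,"dy":-367,"dz":-80,"fingers":1},{"wx":0,"wy":0,"wz":0.037,"dx":476,"dy":-367,"dz":-80,"fingers":1},{"wx":0,"wy":0,"wz":0.037,"dx":476,"dy":-367,"dz":-80,"fingers":1},{"wx":0,"wy":0,"wz":0.037,"dx":476,"dy":-367,"dz":-80,"fingers":1},{"wx":0,"wy":0,"wz":0.037,"dx":476,"dy":-367,"dz":-80,"fingers":1},{"wx":0,"wy":0,"wz":0.037,"dx":476,"dy":-367,"dz":-80,"fingers":1},{"wx":0,"wy":0,"wz":0.037,"dx":476,"dy":-367,"dz":-80,"fingers":1},{"wx":0,"wy":0,"wz":0.037,"dx":476,"dy":-367,"dz":-80,"fingers":1},{"wx":0,"wy":0,"wz":0.037,"dx":476,"dy":-367,"dz":-80,"fingers":1},{"wx":0,"wy":0,"wz":0.037,"dx":476,"dy":-367,"dz":-80,"fingers":1},{"wx":0,"wy":0,"wz":0.037,"dx":476,"dy":-367,"dz":-80,"fingers":1},{"wx":0,"wy":0,"wz":0.037,"dx":476,"dy":-367,"dz":-80,"fingers":1},{"wx":0,"wy":0,"wz":0.037,"dx":476,"dy":-367,"dz":-80,"fingers":1},{"wx":0,"wy":0,"wz":0.037,"dx":476,"dy":-367,"dz":-80,"fingers":1}]'
python3 - <<'E'
from h import *
import cv2
c=camera_info("wrist");p,d=grab_frame("wrist");np.savez("pics/w2",p=p,d=d,**c)
cv2.imwrite("pics/w2.png",p[...,::-1]);s=sense();print(s["ee_pos"],s["gripper_width"],s["t"])
E
```

```text
t: 1.85
ee_pos: [529.1, -112.5, 321.3]
eef_rot: [0.992, 0.125, -0.0, 0.0]
wrist_force: [-0.0, -0.3, -1.2]
gripper_width: 0.8
grip_force: 0.0
[ 529.18891155 -112.60607108  321.41040304] 0.35334498443341494 1.9
```

View pics/w2.png

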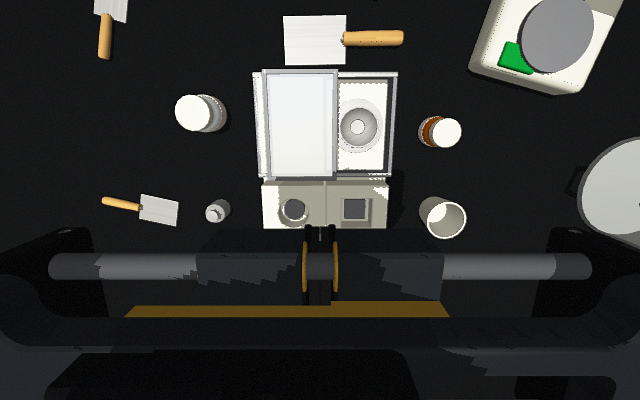

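The wrist view shows the round key at (294,209), the square key at (355,209), and the cover's left edge from (264,72) to (260,178). Jar and weight are clear of the left side.

Run:
```python
from h import *
import cv2
f=np.load("pics/w2.npz");c={k:f[k] for k in("mtx","xyz","attitude")};W=cloud(c,f["d"])
Z=W[...,2]; out=[]
for n,(u0,u1) in dict(t=(270,322),p=(333,380)).items():
    m=np.zeros((400,640),np.uint8);m[192:228,u0:u1]=(abs(Z-50)<4)[192:228,u0:u1]
    k,l,st,ce=cv2.connectedComponentsWithStats(m);i=1+np.argmax(st[1:,4]);print(n,st[i],ray(c,ce[i],50),Z[l==i].mean());out.append(ray(c,ce[i],50))
e=out[0]-out[1];print("yaw",np.degrees(np.arctan2(-e[0],e[1])),np.hypot(*e[:2]))
K=out[0];O=K+70*BX-46*BY;print("O",O)
for uv,z in(((264,72),85),((260,178),85),((262,125),85),((254,73),60),((258,176),60)):
    q=ray(c,uv,z)-O;print(uv,q@BX,q@BY)
```

```text
t [284 199  21  21 336] [463.3178654  -87.01566668  50.        ] 50.91287991156672
p [344 199  21  20 410] [ 486.1437508  -175.75737008   50.        ] 50.88557278507239
yaw 14.424764125239873 91.63029502549446
O [ 542.60568041 -114.02385786   50.        ]
(264, 72) 117.23649321488546 74.99665841765356
(260, 178) -15.398008328015369 87.50436712541138
(262, 125) 54.06413130082705 80.95394322673867
(254, 73) 119.732619309181 92.64928275232816
(258, 176) -17.498781727608726 95.50849282069453
```

```bash
python3 -m creep '[{"wx":0,"wy":0,"wz":0,"dx":61,"dy":-103,"dz":60,"fingers":1},{"wx":0,"wy":0,"wz":0,"dx":61,"dy":-103,"dz":60,"fingers":1},{"wx":0,"wy":0,"wz":0,"dx":61,"dy":-103,"dz":60,"fingers":1},{"wx":0,"wy":0,"wz":0,"dx":61,"dy":-103,"dz":100,"fingers":1},{"wx":0,"wy":0,"wz":0,"dx":61,"dy":-103,"dz":140,"fingers":1},{"wx":0,"wy":0,"wz":0,"dx":61,"dy":-103,"dz":175,"fingers":1},{"wx":0,"wy":0,"wz":0,"dx":61,"dy":-103,"dz":205,"fingers":1},{"wx":0,"wy":0,"wz":0,"dx":61,"dy":-103,"dz":225,"fingers":1},{"wx":0,"wy":0,"wz":0,"dx":61,"dy":-103,"dz":233,"fingers":1},{"wx":0,"wy":0,"wz":0,"dx":61,"dy":-103,"dz":233,"fingers":1},{"wx":0,"wy":0,"wz":0,"dx":61,"dy":-103,"dz":233,"fingers":1}]'
python3 - <<'E'
from h import *
import cv2
p,d=grab_frame("side");cv2.imwrite("pics/s1.png",cv2.resize(p[110:260,230:430],None,fx=3.5,fy=3.5)[...,::-1]);s=sense();print(s["ee_pos"],s["wrist_force"])
E
```

```text
t: 3.0
ee_pos: [564.0, 3.1, 89.8]
eef_rot: [0.992, 0.126, 0.001, 0.0]
wrist_force: [-0.1, 0.5, 0.3]
gripper_width: 0.5
grip_force: 0.0
[564.38660115   3.20502073  90.22879206] [ 0.12118935 -1.26399883  0.21392216]
```

View pics/s1.png

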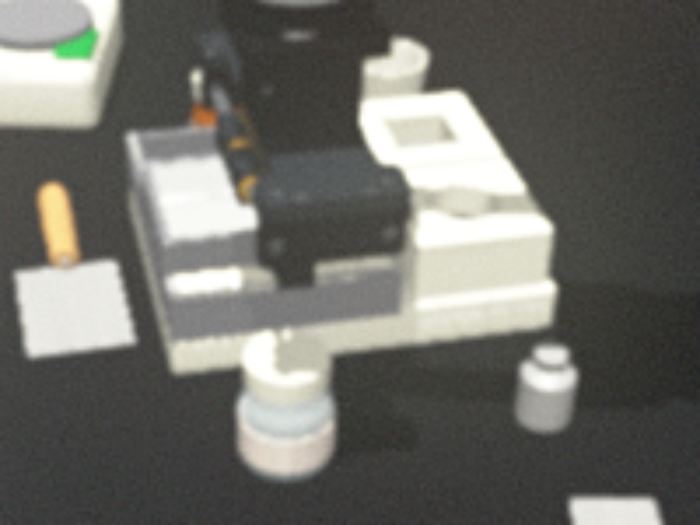

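The closed fingertips sit just above the roof strip, to the left of the cover face, and nothing is disturbed. Now I'll push.

```bash
python3 -m creep '[{"wx":0,"wy":0,"wz":0,"dx":0,"dy":6,"dz":0,"fingers":1},{"wx":0,"wy":0,"wz":0,"dx":0,"dy":12,"dz":0,"fingers":1},{"wx":0,"wy":0,"wz":0,"dx":0,"dy":18,"dz":0,"fingers":1},{"wx":0,"wy":0,"wz":0,"dx":0,"dy":24,"dz":0,"fingers":1},{"wx":0,"wy":0,"wz":0,"dx":0,"dy":30,"dz":0,"fingers":1},{"wx":0,"wy":0,"wz":0,"dx":0,"dy":36,"dz":0,"fingers":1},{"wx":0,"wy":0,"wz":0,"dx":0,"dy":42,"dz":0,"fingers":1},{"wx":0,"wy":0,"wz":0,"dx":0,"dy":48,"dz":0,"fingers":1},{"wx":0,"wy":0,"wz":0,"dx":0,"dy":54,"dz":0,"fingers":1},{"wx":0,"wy":0,"wz":0,"dx":0,"dy":60,"dz":0,"fingers":1},{"wx":0,"wy":0,"wz":0,"dx":0,"dy":66,"dz":0,"fingers":1},{"wx":0,"wy":0,"wz":0,"dx":0,"dy":72,"dz":0,"fingers":1},{"wx":0,"wy":0,"wz":0,"dx":0,"dy":78,"dz":0,"fingers":1},{"wx":0,"wy":0,"wz":0,"dx":0,"dy":82,"dz":0,"fingers":1},{"wx":0,"wy":0,"wz":0,"dx":0,"dy":85,"dz":0,"fingers":1},{"wx":0,"wy":0,"wz":0,"dx":0,"dy":85,"dz":0,"fingers":1}]'
```

```text
t: 4.65
ee_pos: [584.3, -79.2, 88.4]
eef_rot: [0.992, 0.126, -0.0, 0.0]
wrist_force: [-0.1, 0.1, 0.2]
gripper_width: 0.5
grip_force: 0.0
```

```bash
python3 -m creep '[{"wx":0,"wy":0,"wz":0,"dx":0,"dy":2,"dz":0,"fingers":1},{"wx":0,"wy":0,"wz":0,"dx":0,"dy":4,"dz":0,"fingers":1},{"wx":0,"wy":0,"wz":0,"dx":0,"dy":6,"dz":0,"fingers":1},{"wx":0,"wy":0,"wz":0,"dx":0,"dy":7,"dz":0,"fingers":1}]'
python3 - <<'E'
from h import *
import cv2
p,d=grab_frame("side");cv2.imwrite("pics/s2.png",cv2.resize(p[110:260,230:430],None,fx=3.5,fy=3.5)[...,::-1]);s=sense();O=np.array([541.5,-114.5,0]);q=s["ee_pos"]-O;print(q@BX,q@BY,s["wrist_force"])
E
```

```text
t: 5.05
ee_pos: [585.8, -85.4, 88.3]
eef_rot: [0.992, 0.126, -0.0, -0.0]
wrist_force: [-0.3, 1.7, 0.6]
gripper_width: 0.9
grip_force: 0.8
50.259542361871915 16.953039912714395 [-1.68359765  0.69628799  0.61639936]
```

View pics/s2.png

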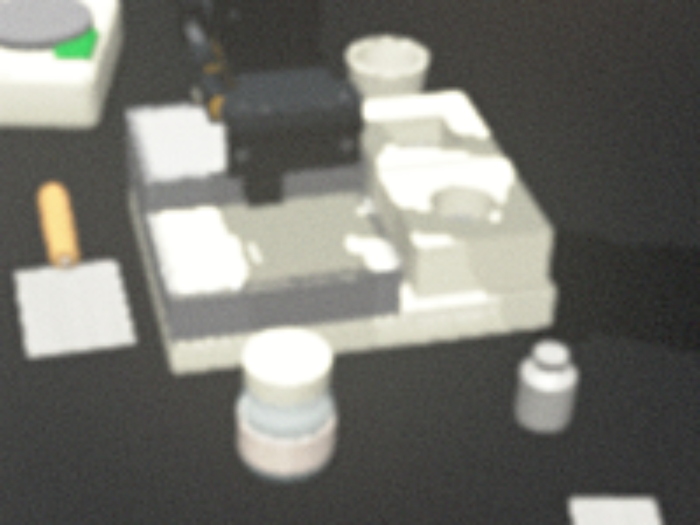

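The cover is nearly shut, with the fingertip still against its left face. I'll carry on until the end stop shows up in the force.

```bash
python3 -m creep '[{"wx":0,"wy":0,"wz":0,"dx":0,"dy":1,"dz":0,"fingers":1},{"wx":0,"wy":0,"wz":0,"dx":0,"dy":2,"dz":0,"fingers":1},{"wx":0,"wy":0,"wz":0,"dx":0,"dy":3,"dz":0,"fingers":1}]'; python3 -m creep '[{"wx":0,"wy":0,"wz":0,"dx":0,"dy":1,"dz":0,"fingers":1},{"wx":0,"wy":0,"wz":0,"dx":0,"dy":2,"dz":0,"fingers":1}]'
```

```text
t: 5.4
ee_pos: [586.7, -88.2, 88.4]
eef_rot: [0.992, 0.126, -0.0, -0.0]
wrist_force: [-1.1, 1.5, -0.5]
gripper_width: 0.7
grip_force: 0.8
t: 5.6
ee_pos: [587.4, -90.2, 88.4]
eef_rot: [0.992, 0.126, -0.0, -0.0]
wrist_force: [-1.2, 1.4, -0.8]
gripper_width: 0.4
grip_force: 0.8
```

```bash
python3 -m creep '[{"wx":0,"wy":0,"wz":0,"dx":0,"dy":1,"dz":0,"fingers":1},{"wx":0,"wy":0,"wz":0,"dx":0,"dy":2,"dz":0,"fingers":1}]'; python3 -m creep '[{"wx":0,"wy":0,"wz":0,"dx":0,"dy":1,"dz":0,"fingers":1},{"wx":0,"wy":0,"wz":0,"dx":0,"dy":2,"dz":0,"fingers":1}]'
```

```text
t: 5.8
ee_pos: [588.0, -92.1, 88.5]
eef_rot: [0.992, 0.126, 0.0, -0.0]
wrist_force: [-1.0, 1.3, -1.1]
gripper_width: 0.5
grip_force: 0.8
t: 6.0
ee_pos: [588.5, -94.1, 88.5]
eef_rot: [0.992, 0.126, 0.0, 0.0]
wrist_force: [-1.9, 1.2, -1.1]
gripper_width: 0.5
grip_force: 0.8
```

```bash
python3 -m creep '[{"wx":0,"wy":0,"wz":0,"dx":0,"dy":1,"dz":0,"fingers":1},{"wx":0,"wy":0,"wz":0,"dx":0,"dy":2,"dz":0,"fingers":1}]'; python3 -m creep '[{"wx":0,"wy":0,"wz":0,"dx":0,"dy":1,"dz":0,"fingers":1},{"wx":0,"wy":0,"wz":0,"dx":0,"dy":2,"dz":0,"fingers":1}]'
```

```text
t: 6.2
ee_pos: [589.0, -95.8, 88.5]
eef_rot: [0.992, 0.126, 0.0, -0.0]
wrist_force: [-1.5, 5.3, 0.4]
gripper_width: 0.3
grip_force: 2.6
t: 6.4
ee_pos: [589.0, -95.9, 88.5]
eef_rot: [0.992, 0.126, -0.0, -0.002]
wrist_force: [-3.2, 11.4, 3.7]
gripper_width: 0.5
grip_force: 5.9
```

Run:
```python
from h import *
import cv2
c=camera_info("wrist");p,d=grab_frame("wrist");cv2.imwrite("pics/w3.png",p[...,::-1])
```

```text
(no output)
```

View pics/w3.png

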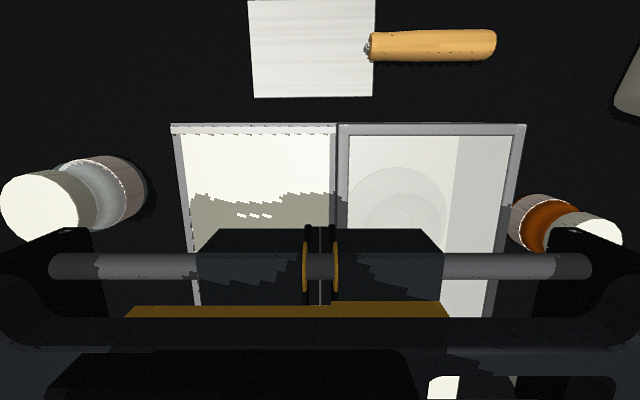

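The wrist view shows the cover's right edge flush with the chamber's right wall at (525,125). Motion stopped at 11 N, so the cover is on its end stop. Next I'll back off, lift, and move above the round well.

```bash
python3 -m creep '[{"wx":0,"wy":0,"wz":0,"dx":0,"dy":-8,"dz":0,"fingers":1},{"wx":0,"wy":0,"wz":0,"dx":0,"dy":-15,"dz":0,"fingers":1},{"wx":0,"wy":0,"wz":0,"dx":0,"dy":-15,"dz":-30,"fingers":1},{"wx":0,"wy":0,"wz":0,"dx":0,"dy":-15,"dz":-60,"fingers":1},{"wx":0,"wy":0,"wz":0,"dx":-30,"dy":-30,"dz":-60,"fingers":1},{"wx":0,"wy":0,"wz":0,"dx":-70,"dy":-41,"dz":-60,"fingers":1},{"wx":0,"wy":0,"wz":0,"dx":-105,"dy":-41,"dz":-60,"fingers":1},{"wx":0,"wy":0,"wz":0,"dx":-121,"dy":-41,"dz":-60,"fingers":1},{"wx":0,"wy":0,"wz":0,"dx":-121,"dy":-41,"dz":-60,"fingers":1},{"wx":0,"wy":0,"wz":0,"dx":-121,"dy":-41,"dz":-60,"fingers":1}]'
python3 - <<'E'
from h import *
import cv2
p,d=grab_frame("top");cv2.imwrite("pics/t2.png",cv2.resize(p[115:290,280:510],None,fx=3.4,fy=3.4,interpolation=cv2.INTER_CUBIC)[...,::-1])
s=sense();print(s["ee_pos"],delta([462.3,-87.8],148),s["t"])
E
```

```text
t: 7.45
ee_pos: [462.9, -88.8, 149.3]
eef_rot: [0.992, 0.126, 0.001, 0.001]
wrist_force: [0.5, -0.5, 0.4]
gripper_width: 0.2
grip_force: 0.0
[463.15248488 -88.66545848 149.22802896] [-0.6 -1.1  1.2] 7.5
```

View pics/t2.png

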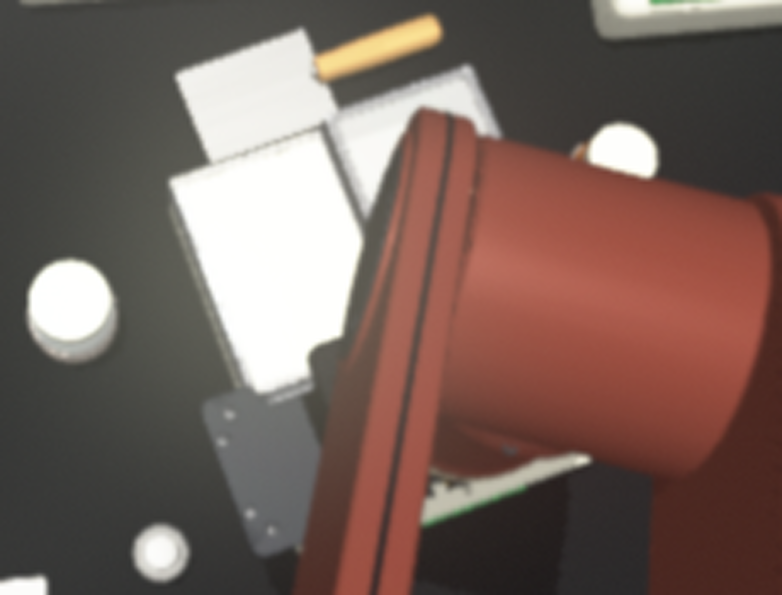

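The top view shows the roof fully bare and the cover over the right half at (405,120), with the arm over the console. I'll descend into the round well.

```bash
python3 -m creep '[{"wx":0,"wy":0,"wz":0,"dx":0,"dy":-1,"dz":20,"fingers":1},{"wx":0,"wy":0,"wz":0,"dx":0,"dy":-1,"dz":40,"fingers":1},{"wx":0,"wy":0,"wz":0,"dx":0,"dy":-1,"dz":50,"fingers":1},{"wx":0,"wy":0,"wz":0,"dx":0,"dy":-1,"dz":58,"fingers":1},{"wx":0,"wy":0,"wz":0,"dx":0,"dy":-1,"dz":66,"fingers":1},{"wx":0,"wy":0,"wz":0,"dx":0,"dy":-1,"dz":74,"fingers":1},{"wx":0,"wy":0,"wz":0,"dx":0,"dy":-1,"dz":74,"fingers":1}]'; python3 -m creep '[{"wx":0,"wy":0,"wz":0,"dx":0,"dy":0,"dz":3,"fingers":1},{"wx":0,"wy":0,"wz":0,"dx":0,"dy":0,"dz":6,"fingers":1},{"wx":0,"wy":0,"wz":0,"dx":0,"dy":0,"dz":8,"fingers":1},{"wx":0,"wy":0,"wz":0,"dx":0,"dy":0,"dz":8,"fingers":1}]'
```

```text
t: 8.2
ee_pos: [461.3, -87.3, 73.6]
eef_rot: [0.992, 0.126, -0.001, -0.0]
wrist_force: [0.1, 0.6, 0.4]
gripper_width: 0.5
grip_force: 0.0
t: 8.6
ee_pos: [462.3, -87.7, 67.0]
eef_rot: [0.992, 0.126, 0.001, 0.0]
wrist_force: [0.7, -1.0, 3.8]
gripper_width: 0.2
grip_force: 1.5
```

Key contact is as expected, with 3.8 N at 2 mm in. I'll press on to the stop.

```bash
python3 -m creep '[{"wx":0,"wy":0,"wz":0,"dx":0,"dy":0,"dz":1,"fingers":1},{"wx":0,"wy":0,"wz":0,"dx":0,"dy":0,"dz":2,"fingers":1},{"wx":0,"wy":0,"wz":0,"dx":0,"dy":0,"dz":3,"fingers":1},{"wx":0,"wy":0,"wz":0,"dx":0,"dy":0,"dz":3,"fingers":1}]'; python3 -m creep '[{"wx":0,"wy":0,"wz":0,"dx":0,"dy":0,"dz":1,"fingers":1},{"wx":0,"wy":0,"wz":0,"dx":0,"dy":0,"dz":1.5,"fingers":1},{"wx":0,"wy":0,"wz":0,"dx":0,"dy":0,"dz":1.5,"fingers":1}]'
```

```text
t: 9.0
ee_pos: [462.3, -87.7, 64.3]
eef_rot: [0.992, 0.126, 0.0, 0.0]
wrist_force: [-0.6, 0.8, 8.0]
gripper_width: 0.5
grip_force: 4.1
t: 9.3
ee_pos: [462.4, -87.7, 64.1]
eef_rot: [0.992, 0.126, 0.0, 0.0]
wrist_force: [-6.8, 1.5, 19.9]
gripper_width: 0.7
grip_force: 10.3
```

The key is bottomed: 20 N with no further travel at tip height 45 mm. I'll retract straight up and then away.

```bash
python3 -m creep '[{"wx":0,"wy":0,"wz":0,"dx":0,"dy":0,"dz":-6,"fingers":1},{"wx":0,"wy":0,"wz":0,"dx":0,"dy":0,"dz":-16,"fingers":1},{"wx":0,"wy":0,"wz":0,"dx":0,"dy":0,"dz":-36,"fingers":1},{"wx":0,"wy":0,"wz":0,"dx":0,"dy":0,"dz":-70,"fingers":1},{"wx":0,"wy":0,"wz":0,"dx":0,"dy":0,"dz":-115,"fingers":1},{"wx":0,"wy":0,"wz":0,"dx":0,"dy":0,"dz":-160,"fingers":1},{"wx":0,"wy":0,"wz":0,"dx":0,"dy":0,"dz":-205,"fingers":1},{"wx":0,"wy":0,"wz":0,"dx":0,"dy":0,"dz":-250,"fingers":1},{"wx":0,"wy":0,"wz":0,"dx":0,"dy":0,"dz":-250,"fingers":1},{"wx":0,"wy":0,"wz":0,"dx":0,"dy":0,"dz":-250,"fingers":1}]'
python3 - <<'E'
from h import *
import cv2
c=camera_info("wrist");p,d=grab_frame("wrist");cv2.imwrite("pics/w4.png",p[...,::-1]);W=cloud(c,d)
u,v=proj(c,[541.5+50*BX[0]-47*BY[0],-114.5+50*BX[1]-47*BY[1],85]);print("cover centre px",u,v)
for P in([462.3,-87.8,50],[485.5,-177,50]):
    u,v=proj(c,P).round().astype(int);print(u,v,np.median(W[v-2:v+3,u-2:u+3,2]) if 0<=v<400 else None)
E
```

```text
t: 10.3
ee_pos: [462.0, -87.6, 312.9]
eef_rot: [0.992, 0.126, 0.001, 0.0]
wrist_force: [-0.2, 0.7, -0.2]
gripper_width: 0.3
grip_force: 0.0
cover centre px 397.84745384385593 79.88868706809858
321 173 51.157014851018005
385 172 50.89540536899
```

View pics/w4.png

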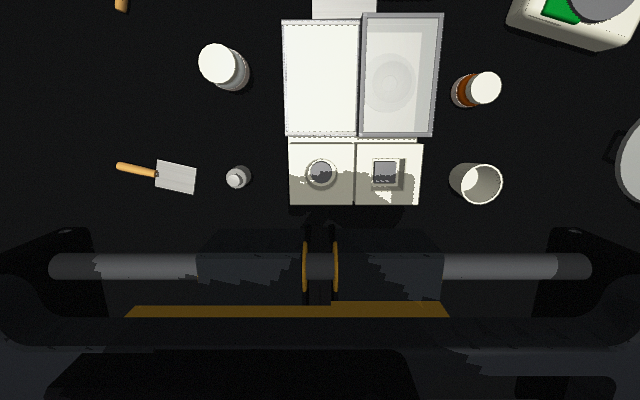

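The view shows the cover shut over the right half, centred at (398,80). Both keys are up, about 51 mm high, at (321,173) and (385,172). The dish and the other things are where they were, so I'm handing in.

```bash
python3 -c "
from workcell import close_job
print(close_job())"
```

```text
the job is handed in; nothing more can be done
None
```

The cover was pushed shut against its end stop, then the round tare key was pressed fully down and came back up; the square key and everything else were left alone, and the job was handed in at about 10 s.

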